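# Screw the filter into the respirator blower

## Task

Take the respirator filter standing on the bench and screw it into the open port of the blower in its dock. Set it square on the port and, with a light hand, back it off anticlockwise until you feel it drop into the thread start, then run it in clockwise until it sits fully home on the collar and is nipped up hand-tight, and let go. Do not cross-thread, force or overtighten it, and leave the other things on the bench where they are.

Things in the scene. Friction and masses are not known exactly. Their poses are not given: they have to be found in the camera images.
- filter: Respirator filter to fit: plain white round canister, 74 mm tall, 0.13 to 0.21 kg, upright on the bench on its threaded spigot. From below: spigot (core 33 mm, over the thread 41 mm across, 18 mm long); drum 84 mm across, 18 to 42 mm above the foot; ribbed hand grip 52 mm across, 42 to 74 mm above the foot. Origin: centre of the spigot's foot; z up. Any grip yaw will do.
- filter_seat (a point): Centre of the filter's sealing face, under the drum, 18 mm above the foot; it lands on the port's rim when home. The spigot below it has a right-hand two-start round thread, lead 12 mm a turn, starts half a turn (6 mm) apart, ridges 2.5 mm thick and 0.55 turn long, ending 1 mm above the foot, at unknown yaw.
- filter_grip (a point): Upper half of the ribbed grip, on the axis, 64 mm above the filter's foot: where to take hold. The drum's shoulder is 22 mm below this point.
- port (a point): Centre of the rim of the open port: a black collar, 56 mm outside, bore 43.8 mm, rim 92 mm above the bench and 20 mm above the blower's grey housing. z up. Inside is the matching two-start thread, beginning 2 mm below the rim at yaw angles that are unknown and different every time: find them by feel. The spigot has about 1.4 mm of play all round.
- port_floor (a point): Centre of the port's floor, 20 mm below the rim. Lightly pressed (about 5 N) on the port, the filter's seat stands 9 to 15 mm over the rim, by yaw. Turned anticlockwise (from above) it climbs 12 mm a turn to 15 mm, then, once every half turn, drops 6 mm to 9 mm over the rim: the thread start. From there 3/4 turn clockwise sinks it home, the seat on the rim (within 0.3 mm).
- collar (a point): Point on the front (-x) edge of the collar's rim, 25 mm from the port's centre; the seat lands here all round. Run in, the filter turns with under 0.2 N m. Once on the rim it turns about 0.5 rad more with hardly more moment, taking up the thread's slack; then the moment climbs steeply: 0.3 to 1 N m is hand-tight, over 3 N m is too much.
- blower: Respirator blower, grey, 115 mm (x) by 200 mm (y) by 72 mm high, lying in a bench dock that is screwed to the bench (plate 165 by 262 mm): it cannot move. Origin: centre of the underside of the dock, on the bench. The port is at (0, +45) mm from it, the battery on the other half (81 mm high), the hose outlet on the +y end, the control panel on the -x face.
- dust_cap: Black round plastic cap, 48 mm diameter, 12 mm high, lying about 85 mm from the filter. Leave alone. Origin: centre of the underside.
- spare_battery: Black battery pack, 100 by 66 by 34 mm, on the bench before the blower. Leave alone. Origin: centre of the underside.
- turned_bowl: Light wooden bowl, 150 mm diameter, 58 mm high, beyond the blower. Leave alone. Origin: centre of the underside.
- wax_tin: Aluminium tin, 77 mm diameter, 44 mm high, to the right of the filter (-y). Leave alone. Origin: centre of the underside.
- pencil: Carpenter's pencil, 180 mm long, 8 mm thick, lying on the robot's side between filter and blower. Leave alone. Origin: its middle.
Mind the look-alikes: they are no part of the job. There is more than one size of the filter; the job needs the middle-sized.

How it is judged (in metres and radians):
On the way, in this order (a step that is already met when the one before it is completed fails the run):
1. the filter is backed off up to the crest of the thread: square and centred, bearing lightly (0.5 to 18 N) on the port with its seat 12.8 to 16.5 mm above the rim (horizontal distance between filter_seat and port below 0.004 m and z of filter_seat in the frame of port between 0.0128 and 0.0165 m and angle between filter's own z axis and vertical below 0.07 rad and contact force between filter and blower between 0.5 and 18 N), for 0.1 s.
2. it has dropped into the thread start: square and centred, bearing lightly (0.5 to 18 N) with its seat 7.5 to 11 mm above the rim (horizontal distance between filter_seat and port below 0.003 m and z of filter_seat in the frame of port between 0.0075 and 0.011 m and angle between filter's own z axis and vertical below 0.05 rad and contact force between filter and blower between 0.5 and 18 N), for 0.2 s.
At the end, for the whole second after the job is handed in: The filter is screwed home in the port: its sealing face within 1.5 mm of the collar's rim, centred within 3 mm, upright within 2 degrees, nipped up (over 10 N of contact between filter and blower), at rest and released (z of filter_seat in the frame of port below 0.0015 m and horizontal distance between filter_seat and port below 0.003 m and angle between filter's own z axis and vertical below 0.035 rad and linear speed of filter below 0.01 m/s and contact force between filter and blower above 10 N); the robot touches nothing.
It fails at once if the filter is cross-threaded: more than 4 degrees out of square with its spigot in the port (horizontal distance between filter_seat and port below 0.015 m and z of filter_seat in the frame of port below 0.0145 m and angle between filter's own z axis and vertical above 0.07 rad).
It fails at once if the filter is forced on the thread: over 30 N between filter and blower while its seat is more than 2 mm above the rim (z of filter_seat in the frame of port above 0.002 m and contact force between filter and blower above 30 N).
It fails at once if the filter is overtightened: over 250 N between filter and blower (contact force between filter and blower above 250 N).
It fails at once if another thing on the bench is shifted by more than 30 mm (distance of any of dust_cap, spare_battery, turned_bowl, wax_tin, pencil from where it was at the start of the episode above 0.03 m).
It also fails if it takes over 72 s, if anything falls off the work surface, if the arm or the gripper's body presses on something with over 40 N, if the wrist force passes 120 N, or if a joint passes its speed limit or range.

## Robot

A 6-joint arm with a two-finger parallel gripper is mounted at the origin on the work surface. World frame = base frame: x ahead of the robot, y to its left, z up, the work surface at z = 0. Lengths are in m, angles in degrees, forces in N, time in s.
With the tool pointing down it reaches from about 0.3 to 0.875 m from the base axis. Payload 6.4 kg.
Tool frame: the origin (TCP) lies at the very end of the fingers, on their centre line; the grasp point (between the pads) lies 19 mm behind it; x points along the fingers, z is the direction in which the jaws open and shut, and the axes are right-handed (so a half turn about x gives the same grasp; the last joint's range is limited). The gripper opens to 88 mm and grips with 3 to 60 N. Pads are 18 mm wide; open, the fingers measure 123 mm over their backs; the gripper's body (75 mm by 187 mm) begins 45 mm behind the grasp point.
Start: joints at [-80.919, 10.359, 92.074, -0, 77.567, -11.82], TCP at [0.205, -0.537, 0.239] pointing down, gripper open.
Joint ranges: [-171.53, 171.53], [-51.25, 118.39], [17.06, 147.69], [-65.23, 245.23], [0, 150.52], [-178.68, 178.68]. Speed limits (degrees/s): [147.25, 147.25, 172.46, 180, 180, 180].

## Interface

Orientations are given as a 3x3 rotation matrix whose columns are the frame's x, y, z axes.
In Python, from workcell import env, read_camera gives the robot as it stands.
- The arm moves only by the shell command python3 -m inch 'ROWS'. ROWS is JSON, a list of rows, each a list of 7 numbers: the shift along the world's x, y, z in mm, then the turn, a rotation vector about the world's x, y, z in degrees, then the opening, from 0 (shut) to 1 (fully open). A call has 1 to 12 rows; each row is the pose to reach, as a shift and turn from the pose measured when the call began; what a row does not reach only later rows make up. A row lasts 1/12 s, in which the tool goes at most 41.7 mm and 7.16 degrees, less where a joint would pass 70% of its speed; a pose out of reach is approached as far as the arm can. A call with a gripper value outside its range is refused whole. The fingers move at their own pace and stop on an object; the grip force is fixed at half the most. Time passes only in rows, so rows that repeat a pose let the fingers close. It gives the time, the measured TCP pose, the force and the opening at its end, in the units of the state.
- env.observe(): the state, without advancing time (a new reading comes with each control period).
- read_camera(name): name is "side" or "top"; returns a dict with "image" (480x640x3 uint8, red, green, blue), "range_z" (480x640 float32, m along the optical axis (not along the pixel's ray), 0 where there is no reading), "fx", "fy", "cx", "cy" (pixels), "extrinsics" (4x4, takes a point from camera to world coordinates). Camera axes: x right, y down, z forward; pixel columns grow to the right and rows downward; lengths in m; the calibration is good to about 2 mm. A picture is of the moment at which its call begins.
- env.finish_job(): hands the job in, once; it reports no verdict.
The state is a dict: "t": time; "joint_positions": joint angles; "joint_velocities": joint speeds; "effort": joint torques, N m; "eef_pos": TCP position; "eef_rot": TCP orientation; "force": force on the tool from outside, world axes, zero at the start; "wrist_torque": the same for the moment, N m; "width": opening from 0.0 (shut) to 1.0 (fully open).
Only numpy, scipy, OpenCV 4.12 (cv2) and the standard library are available. Lean on these libraries where they do the work, as an engineer would, in place of code of your own. Each camera call takes 0.05 s, during which the arm holds its last target.

## Working session

There is one attempt and no reset: what is moved stays moved. The work goes in short steps, Python scripts to look and compute and a shell command to move; the robot and the scene stay as the last step left them, time stands still between calls to the robot, and variables do not carry over. Pictures are saved under pics/ and viewed, and the job is handed in when it is done.

```bash
ls; mkdir -p pics
python3 - <<'E'
from workcell import env, read_camera
import cv2,numpy as np
o=env.observe()
for k,v in o.items(): print(k,np.round(v,4).tolist())
for n in("side","top"):
    c=read_camera(n)
    cv2.imwrite(f"pics/{n}0.png",c["image"][:,:,::-1]); print(n,c["fx"],c["fy"],c["cx"],c["cy"],np.round(c["extrinsics"],4).tolist(), (c["range_z"]>0).mean())
    np.savez(f"{n}0.npz",**c)
E
```

```text
pics
t 0.0
joint_positions [-80.9194, 10.4009, 92.1299, -0.0013, 77.5676, -11.8198]
joint_velocities [0.1263, -0.049, -0.0401, -0.0054, 0.0747, 0.0683]
effort [-0.0005, -43.3874, -34.185, 0.0702, 0.0384, -0.0001]
eef_pos [0.2051, -0.5366, 0.2378]
eef_rot [[-0.0003, 0.9342, 0.3567], [0.0017, 0.3567, -0.9342], [-1.0, 0.0003, -0.0017]]
force [1.1731, 0.1604, -0.3696]
wrist_torque [0.0106, 0.0058, -0.0216]
width 0.9975
side 468.65942469900307 468.65942469900307 321.77617537017846 239.67039002102607 [[-0.9973, -0.0498, 0.0547, 0.529], [-0.0739, 0.6274, -0.7752, 0.5892], [0.0043, -0.7771, -0.6294, 0.669], [0.0, 0.0, 0.0, 1.0]] 0.9958984375
top 480.88600488643846 480.88600488643846 316.70445254642823 241.33014895725464 [[0.0146, -0.9953, 0.0953, 0.5025], [-0.9998, -0.0131, 0.0167, -0.1708], [-0.0154, -0.0955, -0.9953, 1.0596], [0.0, 0.0, 0.0, 1.0]] 0.9959537760416667
```

View pics/side0.png

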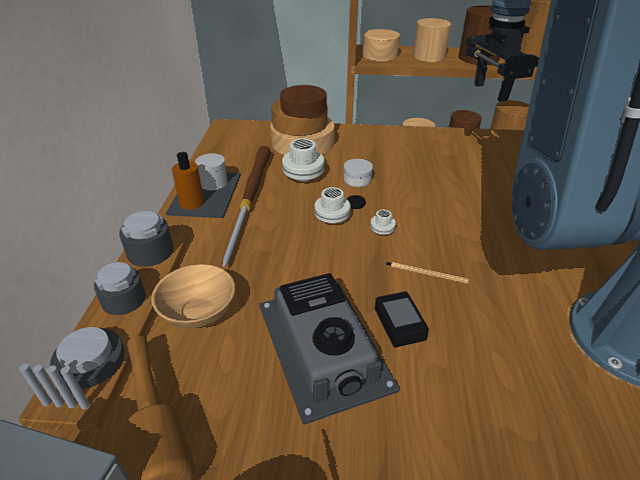

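View pics/top0.png

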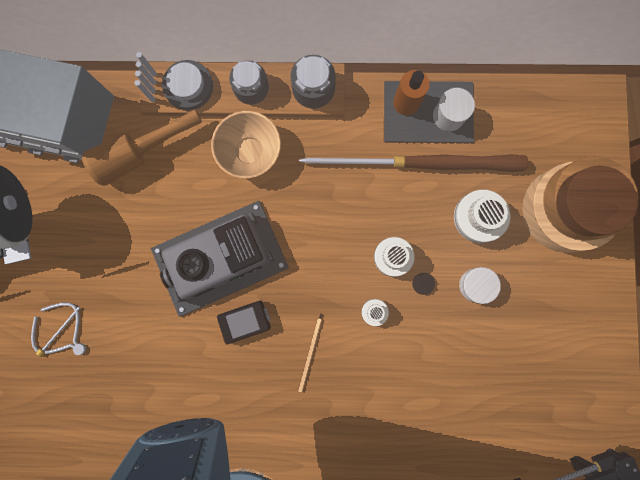

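The top view shows three white filters. The middle-sized one is at about (394,257), next to the dust cap at (424,284). The port is at about (193,264). In the side view the filter's grip is at about (332,195) and the port at (334,335). Next I'll measure both.

```bash
cat > h.py <<'E'
import numpy as np,cv2
def load(n): return dict(np.load(n))
def cloud(c):
    v,u=np.mgrid[:480,:640]; z=c["range_z"]
    P=np.stack([(u-c["cx"])/c["fx"]*z,(v-c["cy"])/c["fy"]*z,z],-1)
    E=c["extrinsics"]; return P@E[:3,:3].T+E[:3,3]
def circ(p):
    A=np.c_[2*p,np.ones(len(p))]; s=np.linalg.lstsq(A,(p**2).sum(1),rcond=None)[0]
    return s[:2],np.sqrt(s[2]+s[0]**2+s[1]**2)
def ray(c,u,v):
    d=c["extrinsics"][:3,:3]@np.array([(u-c["cx"])/c["fx"],(v-c["cy"])/c["fy"],1]); return c["extrinsics"][:3,3],d
def plane(c,u,v,z):
    o,d=ray(c,u,v); return o+d*(z-o[2])/d[2]
def tri(c1,uv1,c2,uv2):
    o1,d1=ray(c1,*uv1);o2,d2=ray(c2,*uv2)
    s=np.linalg.lstsq(np.c_[d1,-d2],o2-o1,rcond=None)[0]
    a=o1+s[0]*d1;b=o2+s[1]*d2; return (a+b)/2,np.linalg.norm(a-b)
E
python3 - <<'E'
from h import *
for n,(fu,fv),(pu,pv) in(("top",(394,257),(193,264)),("side",(332,205),(334,335))):
    c=load(n+"0.npz");P=cloud(c);im=c["image"].astype(int)
    white=(im.min(-1)>120)&(im.max(-1)-im.min(-1)<40)
    print(n,"bench z",np.median(P[fv-35:fv-30,fu-25:fu+25,2]))
    v,u=np.mgrid[:480,:640]
    for nm,(cu,cv),rr in(("filter",(fu,fv),32),("port",(pu,pv),24)):
        m=(np.hypot(u-cu,v-cv)<rr)&(c["range_z"]>0)
        z=P[...,2][m]
        h,e=np.histogram(z,np.arange(-.01,.13,.004)); print(nm,[(round(float(a)*1000),int(b)) for a,b in zip(e,h) if b>5])
        for lo,hi in(((.066,.082),(.036,.048)) if nm=="filter" else ((.086,.098),)):
            mm=(m&(P[...,2]>lo)&(P[...,2]<hi)).astype(np.uint8)
            k=cv2.findContours(mm,cv2.RETR_EXTERNAL,cv2.CHAIN_APPROX_NONE)[0]; k=max(k,key=cv2.contourArea)[:,0]
            hull=cv2.convexHull(k.reshape(-1,1,2))[:,0]
            zz=np.median(P[...,2][mm>0])
            W=np.array([plane(c,a,b,zz) for a,b in hull]); ctr,r=circ(W[:,:2])
            print(nm,lo,"z",zz.round(4),"n",mm.sum(),"circle",ctr.round(4),r.round(4),"ell",np.round(cv2.fitEllipse(hull)[0],1))
    cv2.imwrite(f"pics/{n}zf.png",cv2.resize(c["image"][fv-40:fv+40,fu-40:fu+40,::-1],(480,480),interpolation=cv2.INTER_CUBIC))
    cv2.imwrite(f"pics/{n}zp.png",cv2.resize(c["image"][pv-40:pv+40,pu-40:pu+40,::-1],(480,480),interpolation=cv2.INTER_CUBIC))
a=[cv2.hconcat([cv2.imread(f"pics/{n}zf.png"),cv2.imread(f"pics/{n}zp.png")]) for n in("top","side")]
cv2.imwrite("pics/z.png",cv2.resize(cv2.vconcat(a),(600,600)))
E
```

```text
top bench z -0.00029914075865922207
filter [(-6, 352), (-2, 1288), (2, 245), (6, 12), (10, 24), (30, 16), (34, 31), (38, 380), (42, 272), (46, 16), (50, 6), (54, 6), (62, 14), (66, 18), (70, 245), (74, 239), (78, 7)]
filter 0.066 z 0.0739 n 509 circle [ 0.5699 -0.3172] 0.0258 ell [396.  255.5]
filter 0.036 z 0.0416 n 686 circle [ 0.5701 -0.3173] 0.0417 ell [393.8 256.5]
port [(66, 159), (70, 838), (74, 377), (78, 31), (82, 58), (86, 123), (90, 183), (94, 14)]
port 0.086 z 0.0908 n 320 circle [0.5451 0.1016] 0.0277 ell [189.8 264.4]
side bench z 0.032440863501810024
filter [(-6, 107), (-2, 1701), (2, 155), (6, 41), (10, 145), (14, 35), (18, 37), (22, 49), (26, 45), (30, 58), (34, 55), (38, 165), (42, 154), (46, 28), (50, 37), (54, 32), (58, 34), (62, 30), (66, 44), (70, 87), (74, 148)]
filter 0.066 z 0.0741 n 279 circle [ 0.5702 -0.3099] 0.0296 ell [331.8 194.5]
filter 0.036 z 0.0418 n 365 circle [ 0.5701 -0.3114] 0.0432 ell [331.6 205.6]
port [(66, 13), (70, 640), (74, 440), (78, 85), (82, 115), (86, 184), (90, 303)]
port 0.086 z 0.0908 n 489 circle [0.5447 0.1044] 0.0288 ell [333.  331.5]
```

View pics/z.png

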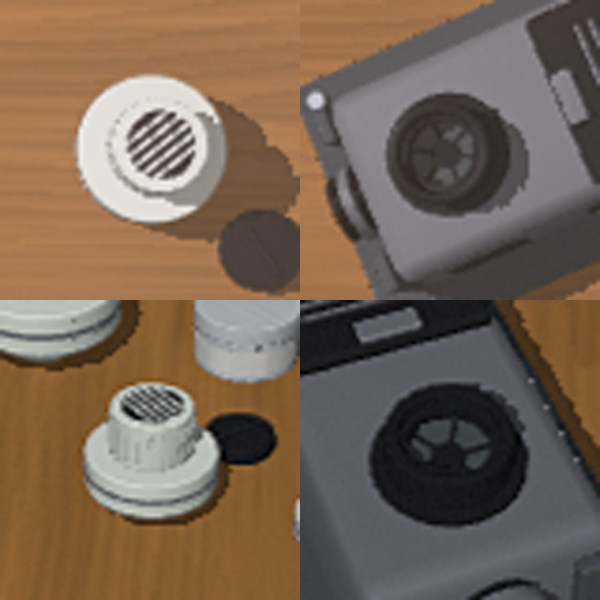

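Run:
```python
from h import *
T=load("top0.npz");S=load("side0.npz")
E={}
for n,c,(fu,fv),(pu,pv) in(("top",T,(396,256),(190,264)),("side",S,(332,195),(333,331))):
    P=cloud(c);v,u=np.mgrid[:480,:640]
    for nm,cu,cv,rr,lo,hi in(("grip",fu,fv,22,.0715,.08),("port",pu,pv,24,.0885,.098)):
        m=((np.hypot(u-cu,v-cv)<rr)&(P[...,2]>lo)&(P[...,2]<hi)).astype(np.uint8)
        k=max(cv2.findContours(m,cv2.RETR_EXTERNAL,cv2.CHAIN_APPROX_NONE)[0],key=cv2.contourArea)
        hull=cv2.convexHull(k)[:,0]
        W=np.array([plane(c,a,b,.074 if nm=="grip" else .092) for a,b in hull]); ctr,r=circ(W[:,:2])
        E[n,nm]=cv2.fitEllipse(hull)[0]
        print(n,nm,"circ",ctr.round(4),r.round(4),"minmax",((W.min(0)+W.max(0))/2).round(4),(np.ptp(W,axis=0)/2).round(4),np.round(E[n,nm],2))
for nm in("grip","port"):
    X,g=tri(T,E["top",nm],S,E["side",nm]);print(nm,X.round(4),g.round(4))
# bore: dark vs floor? inner hole from low z inside
for n,c,(pu,pv) in(("top",T,(190,264)),("side",S,(333,331))):
    P=cloud(c);v,u=np.mgrid[:480,:640]
    m=((np.hypot(u-pu,v-pv)<24)&(P[...,2]>.0885)&(P[...,2]<.098)).astype(np.uint8)
    ks,hh=cv2.findContours(m,cv2.RETR_CCOMP,cv2.CHAIN_APPROX_NONE)
    for k,x in zip(ks,hh[0]):
        if x[3]>=0 and cv2.contourArea(k)>60:
            W=np.array([plane(c,a,b,.092) for a,b in k[:,0]]);print(n,"bore",[q.round(4) for q in circ(W[:,:2])])
```

```text
top grip circ [ 0.5703 -0.3175] 0.0253 minmax [ 0.5709 -0.3171  0.074 ] [0.0247 0.0245 0.    ] [396.18 255.35]
top port circ [0.5451 0.1014] 0.0275 minmax [0.5448 0.1016 0.092 ] [0.0273 0.0274 0.    ] [189.68 264.38]
side grip circ [ 0.5703 -0.315 ] 0.0262 minmax [ 0.57   -0.3142  0.074 ] [0.0254 0.0274 0.    ] [331.84 193.25]
side port circ [0.5445 0.1044] 0.0281 minmax [0.5448 0.1045 0.092 ] [0.0271 0.0284 0.    ] [333.1  330.94]
grip [ 0.5703 -0.3178  0.0718] 0.0001
port [0.5448 0.1024 0.0886] 0.0006
top bore [array([0.5455, 0.1013]), np.float64(0.0215)]
side bore [array([0.5448, 0.1049]), np.float64(0.0209)]
```

```bash
python3 -m inch '[[30,18,0,0,0,-2,1],[65,39,0,0,0,-4,1],[100,60,0,0,0,-6,1],[135,81,0,0,0,-8,1],[170,102,0,0,0,-10,1],[205,123,0,0,0,-12,1],[240,144,0,0,0,-14,1],[275,165,0,0,0,-16,1],[310,186,0,0,0,-18,1],[340,204,0,0,0,-20,1],[365,220,-40,0,0,-20.9,1],[365,220,-80,0,0,-20.9,1]]'
python3 -c "
from workcell import env
import numpy as np
o=env.observe();print({k:np.round(v,4).tolist() for k,v in o.items()})"
```

```text
t: 1.1
eef_pos: [0.5753, -0.3156, 0.1662]
eef_rot: [[0.008, 1.0, 0.003], [-0.003, 0.003, -1.0], [-1.0, 0.008, 0.003]]
force: [0.4, -0.1, -0.7]
width: 1.004
{'t': 1.1, 'joint_positions': [-39.1642, 23.9196, 83.5838, 0.1661, 71.9992, 50.5983], 'joint_velocities': [1.2464, 32.5976, 23.6358, -1.7105, -51.1108, 0.3234], 'effort': [1.8122, -58.179, -35.0101, 0.2267, 1.5737, 0.5945], 'eef_pos': [0.5753, -0.3156, 0.1662], 'eef_rot': [[0.0085, 1.0, 0.0032], [-0.0033, 0.0033, -1.0], [-1.0, 0.0085, 0.0034]], 'force': [0.3692, -0.0937, -0.7458], 'wrist_torque': [-0.0116, 0.0107, 0.0104], 'width': 1.0043}
```

```bash
python3 -m inch '[[-5.1,-0.7,-20,0,0,0,1],[-5.1,-0.7,-40,0,0,0,1],[-5.1,-0.7,-50,0,0,0,1],[-5.1,-0.7,-60,0,0,0,1],[-5.1,-0.7,-60,0,0,0,1],[-5.1,-0.7,-60,0,0,0,1]]'
python3 - <<'E'
from workcell import read_camera
import cv2,numpy as np
for n in("side","top"):
    c=read_camera(n);np.savez(n+"1.npz",**c)
    u,v=(332,195) if n=="side" else (396,256)
    cv2.imwrite(f"pics/{n}1.png",cv2.resize(c["image"][v-90:v+60,u-75:u+75,::-1],(400,400)))
cv2.imwrite("pics/c1.png",cv2.hconcat([cv2.imread(f"pics/{n}1.png") for n in("side","top")]))
E
```

```text
t: 1.6
eef_pos: [0.5702, -0.3166, 0.1065]
eef_rot: [[0.009, 1.0, 0.003], [-0.003, 0.003, -1.0], [-1.0, 0.009, 0.003]]
force: [-0.2, -0.1, 0.2]
width: 1.0
```

View pics/c1.png

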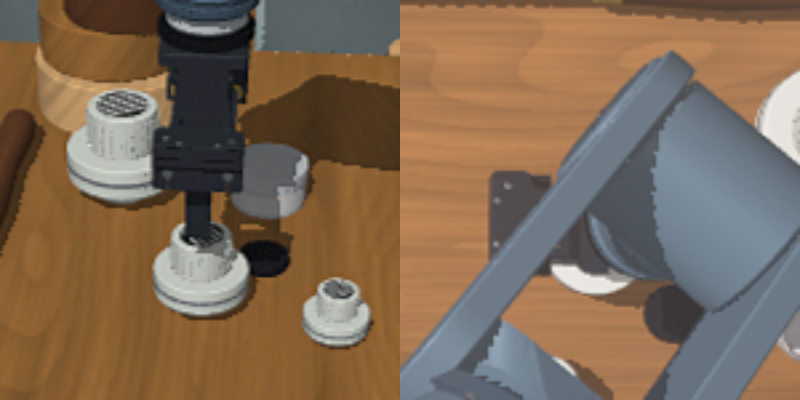

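The side view shows the fingers directly above the filter's grip. I'll descend and close, squaring up the small 0.5° tilt as I go.

```bash
python3 -m inch '[[0,0.2,-20,0.2,0.5,0,1],[0,0.2,-40,0.2,0.5,0,1],[0,0.2,-52,0.2,0.5,0,1],[0,0.2,-59.5,0.2,0.5,0,1],[0,0.2,-59.5,0.2,0.5,0,1],[0,0.2,-59.5,0.2,0.5,0,0.6],[0,0.2,-59.5,0.2,0.5,0,0.5],[0,0.2,-59.5,0.2,0.5,0,0.5],[0,0.2,-59.5,0.2,0.5,0,0.5],[0,0.2,-59.5,0.2,0.5,0,0.5],[0,0.2,-59.5,0.2,0.5,0,0.5],[0,0.2,-59.5,0.2,0.5,0,0.5]]'
```

```text
t: 2.7
eef_pos: [0.5712, -0.3175, 0.049]
eef_rot: [[0.003, 1.0, 0.003], [-0.002, 0.003, -1.0], [-1.0, 0.003, 0.002]]
force: [-0.2, -0.6, 3.2]
width: 0.58
```

```bash
python3 -m inch '[[0,0,0,0,0,0,1],[0,0,0,0,0,0,1],[0,0,0,0,0,0,1],[0,0,0,0,0,0,1],[0,0,0,0,0,7,1],[0,0,0,0,0,14,1],[0,0,0,0,0,21,1],[0,0,0,0,0,28,1],[0,0,0,0,0,35,1],[0,0,0,0,0,42,1],[0,0,0,0,0,42,1],[0,0,0,0,0,42,1]]'
python3 -m inch '[[0,0,0,0,0,7,1],[0,0,0,0,0,14,1],[0,0,0,0,0,21,1],[0,0,0,0,0,28,1],[0,0,0,0,0,35,1],[0,0,0,0,0,42,1],[0,0,0,0,0,48,1],[0,0,0,0,0,48,1],[0,0,0,0,0,48,1]]'
```

```text
t: 3.7
eef_pos: [0.5712, -0.3173, 0.0488]
eef_rot: [[0.003, 0.744, 0.669], [0.0, 0.669, -0.744], [-1.0, 0.003, 0.002]]
force: [-0.3, -0.6, -1.5]
width: 1.0
t: 4.45
eef_pos: [0.5711, -0.3173, 0.0487]
eef_rot: [[0.002, 0.006, 1.0], [0.003, 1.0, -0.006], [-1.0, 0.003, 0.002]]
force: [-0.3, -0.1, -0.1]
width: 1.0
```

```bash
python3 -m inch '[[0,-0.2,0,0.2,0,0,0.5],[0,-0.2,0,0.2,0,0,0.5],[0,-0.2,0,0.2,0,0,0.5],[0,-0.2,0,0.2,0,0,0.5],[0,-0.2,0,0.2,0,0,0.5],[0,-0.2,0,0.2,0,0,0.5],[0,-0.2,0,0.2,0,0,0.5]]'; python3 -m inch '[[0,0,10,0,0,0,0.5],[0,0,20,0,0,0,0.5],[0,0,30,0,0,0,0.5],[0,0,30,0,0,0,0.5],[0,0,30,0,0,0,0.5]]'
python3 - <<'E'
from workcell import read_camera,env
import cv2,numpy as np
for n in("side","top"):
    c=read_camera(n);np.savez(n+"2.npz",**c)
    u,v=(332,195) if n=="side" else (396,256)
    cv2.imwrite(f"pics/{n}2.png",cv2.resize(c["image"][v-90:v+60,u-75:u+75,::-1],(400,400)))
cv2.imwrite("pics/c2.png",cv2.hconcat([cv2.imread(f"pics/{n}2.png") for n in("side","top")]))
print(env.observe()["wrist_torque"],env.observe()["joint_positions"],env.observe()["force"])
E
```

```text
t: 5.03
eef_pos: [0.5708, -0.3176, 0.049]
eef_rot: [[0.001, 0.007, 1.0], [0.006, 1.0, -0.007], [-1.0, 0.006, 0.001]]
force: [-3.8, 0.5, 2.8]
width: 0.581
t: 5.45
eef_pos: [0.5717, -0.3182, 0.0806]
eef_rot: [[0.004, 0.007, 1.0], [0.004, 1.0, -0.007], [-1.0, 0.004, 0.004]]
force: [-0.1, 0.3, -1.5]
width: 0.582
[-0.09925179 -0.05875208  0.01934226] [-39.63079643  29.88721218  86.17630953   0.35848953  64.09663482
 -39.40334159] [-0.06742028  0.74358097 -0.66249938]
```

View pics/c2.png

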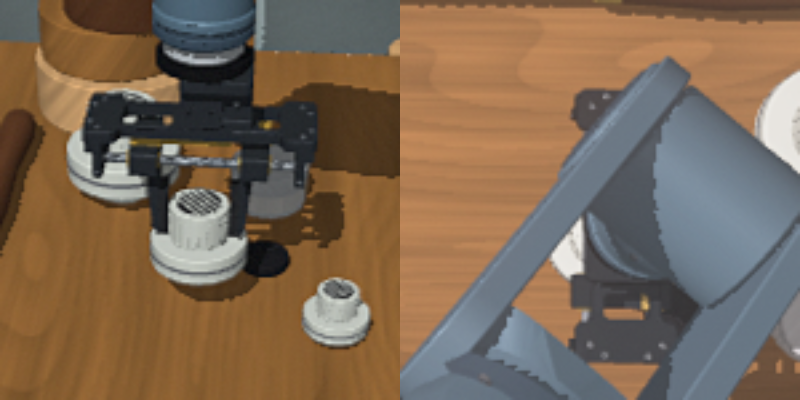

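```bash
python3 -m inch '[[0,0,30,0,0,0,0.5],[0,0,60,0,0,0,0.5],[-2,30,90,0,0,0,0.5],[-4,65,120,0,0,0,0.5],[-7,100,120,0,0,0,0.5],[-9,135,120,0,0,0,0.5],[-12,170,120,0,0,0,0.5],[-14,205,120,0,0,0,0.5],[-16,240,120,0,0,0,0.5],[-18,275,120,0,0,0,0.5],[-20,310,120,0,0,0,0.5],[-22,345,120,0,0,0,0.5]]'
python3 -m inch '[[0,25,0,0,0,0,0.5],[-2,45,0,0,0,0,0.5],[-3,62,0,0,0,0,0.5],[-3,62,0,0,0,0,0.5],[-3,62,0,0,0,0,0.5],[-3,62,0,0,0,0,0.5]]'
```

```text
t: 6.55
eef_pos: [0.548, 0.0292, 0.1985]
eef_rot: [[0.001, 0.007, 1.0], [0.006, 1.0, -0.007], [-1.0, 0.006, 0.001]]
force: [0.7, 0.4, -1.0]
width: 0.582
t: 7.05
eef_pos: [0.5449, 0.0907, 0.1981]
eef_rot: [[0.0, 0.007, 1.0], [0.006, 1.0, -0.007], [-1.0, 0.006, -0.0]]
force: [-0.2, -0.2, -0.8]
width: 0.583
```

```bash
python3 -m inch '[[0,6,-15,0,0,0,0.5],[0.4,10.9,-30,0,0,0,0.5],[0.4,10.9,-45,0,0,0,0.5],[0.4,10.9,-49,0,0,0,0.5],[0.4,10.9,-49,0,0,0,0.5],[0.4,10.9,-49,0,0,0,0.5]]'
python3 - <<'E'
from workcell import read_camera,env
import cv2,numpy as np
for n in("side","top"):
    c=read_camera(n);np.savez(n+"3.npz",**c)
    u,v=(333,320) if n=="side" else (190,264)
    cv2.imwrite(f"pics/{n}3.png",cv2.resize(c["image"][v-80:v+50,u-65:u+65,::-1],(400,400),interpolation=cv2.INTER_CUBIC))
cv2.imwrite("pics/c3.png",cv2.hconcat([cv2.imread(f"pics/{n}3.png") for n in("side","top")]))
o=env.observe();print(o["wrist_torque"],o["joint_positions"],o["force"],o["eef_pos"])
E
```

```text
t: 7.55
eef_pos: [0.5456, 0.1007, 0.1494]
eef_rot: [[0.0, 0.008, 1.0], [0.006, 1.0, -0.008], [-1.0, 0.006, -0.0]]
force: [-0.3, 0.2, -1.1]
width: 0.582
[-0.06230801 -0.1097314   0.02317709] [-1.9598072  13.28240866 99.51340039  0.3624889  67.11131399 -1.66366502] [ 1.49303493 -0.23418216 -2.12428785] [0.54614375 0.10099723 0.15024582]
```

View pics/c3.png

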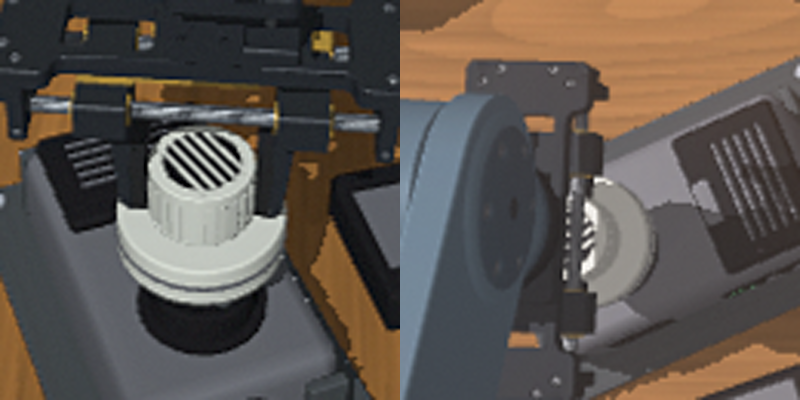

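Run:
```python
from h import *
for n,c,(cu,cv) in(("side",load("side3.npz"),(333,310)),("top",load("top3.npz"),(192,258))):
    P=cloud(c);im=c["image"].astype(int);v,u=np.mgrid[:480,:640]
    w=(im.min(-1)>90)&(im.max(-1)-im.min(-1)<45)&(np.hypot(u-cu,v-cv)<42)
    z=P[...,2][w];h,e=np.histogram(z,np.arange(.1,.19,.004));print(n,[(round(float(a)*1000),int(b)) for a,b in zip(e,h)if b>5])
    for lo,hi in((.136,.147),(.170,.182)):
        m=(w&(P[...,2]>lo)&(P[...,2]<hi)); Q=P[m]; 
        if len(Q)<20: continue
        zz=np.median(Q[:,2])
        # plane tilt
        s=np.abs(Q[:,2]-zz)<.002; A=np.c_[Q[s][:,:2]-Q[s][:,:2].mean(0),np.ones(s.sum())];t=np.linalg.lstsq(A,Q[s][:,2],rcond=None)[0]
        k=max(cv2.findContours((m&(np.abs(P[...,2]-zz)<.003)).astype(np.uint8),cv2.RETR_EXTERNAL,cv2.CHAIN_APPROX_NONE)[0],key=cv2.contourArea)
        W=np.array([plane(c,a,b,zz) for a,b in cv2.convexHull(k)[:,0]])
        ctr,r=circ(W[:,:2]);print(lo,zz.round(4),m.sum(),ctr.round(4),r.round(4),"mm",((W.min(0)+W.max(0))/2).round(4),(np.ptp(W,axis=0)/2).round(4),"tilt",np.degrees(t[:2]).round(2))
```

```text
side [(116, 9), (120, 79), (124, 86), (128, 61), (132, 101), (136, 104), (140, 617), (144, 68), (148, 60), (152, 62), (156, 65), (160, 69), (164, 60), (168, 85), (172, 435), (176, 84)]
0.136 0.1423 776 [0.5462 0.104 ] 0.0413 mm [0.546  0.1223 0.1423] [0.0411 0.0224 0.    ] tilt [-0.48  0.1 ]
0.17 0.1747 554 [0.5462 0.1032] 0.0258 mm [0.5463 0.1035 0.1747] [0.0251 0.0259 0.    ] tilt [-0.37 -0.85]
top [(120, 10), (124, 11), (128, 17), (132, 28), (136, 41), (140, 287), (144, 102), (148, 15), (152, 12), (156, 17), (160, 17), (164, 17), (168, 28), (172, 95), (176, 42)]
0.136 0.1429 425 [0.5474 0.0906] 0.0346 mm [0.5475 0.0766 0.1429] [0.0383 0.0187 0.    ] tilt [-0.33  0.24]
0.17 0.1747 152 [0.5473 0.0928] 0.0199 mm [0.5475 0.0815 0.1747] [0.0222 0.0076 0.    ] tilt [-0.16  0.5 ]
```

```bash
python3 -m inch '[[-1.1,0.9,-2,0,0,0,0.5],[-1.1,0.9,-5,0,0,0,0.5],[-1.1,0.9,-8,0,0,0,0.5],[-1.1,0.9,-8,0,0,0,0.5],[-1.1,0.9,-8,0,0,0,0.5]]'; python3 -m inch '[[0,0,-0.5,0,0,0,0.5],[0,0,-1,0,0,0,0.5],[0,0,-1.5,0,0,0,0.5],[0,0,-2,0,0,0,0.5],[0,0,-2,0,0,0,0.5]]'
```

```text
t: 8.07
eef_pos: [0.5448, 0.102, 0.1419]
eef_rot: [[0.001, 0.008, 1.0], [0.006, 1.0, -0.008], [-1.0, 0.006, 0.001]]
force: [0.3, 0.2, -1.2]
width: 0.583
t: 8.48
eef_pos: [0.5447, 0.102, 0.1398]
eef_rot: [[0.001, 0.007, 1.0], [0.006, 1.0, -0.007], [-1.0, 0.006, 0.001]]
force: [-0.3, 0.0, -1.9]
width: 0.581
```

```bash
python3 -m inch '[[0,0,-0.4,0,0,0,0.5],[0,0,-0.8,0,0,0,0.5],[0,0,-1.2,0,0,0,0.5],[0,0,-1.5,0,0,0,0.5],[0,0,-1.5,0,0,0,0.5]]'; python3 -m inch '[[0,0,-0.3,0,0,0,0.5],[0,0,-0.6,0,0,0,0.5],[0,0,-1,0,0,0,0.5],[0,0,-1,0,0,0,0.5]]'
```

```text
t: 8.9
eef_pos: [0.5447, 0.102, 0.1383]
eef_rot: [[0.001, 0.007, 1.0], [0.006, 1.0, -0.007], [-1.0, 0.006, 0.001]]
force: [-0.5, 0.1, -1.2]
width: 0.578
t: 9.23
eef_pos: [0.5446, 0.1019, 0.1372]
eef_rot: [[0.001, 0.007, 1.0], [0.006, 1.0, -0.007], [-1.0, 0.006, 0.001]]
force: [-0.3, 0.8, -1.2]
width: 0.583
```

```bash
python3 -m inch '[[0,0,-0.3,0,0,0,0.5],[0,0,-0.6,0,0,0,0.5],[0,0,-1,0,0,0,0.5],[0,0,-1,0,0,0,0.5]]'; python3 -m inch '[[0,0,-0.3,0,0,0,0.5],[0,0,-0.6,0,0,0,0.5],[0,0,-1,0,0,0,0.5],[0,0,-1,0,0,0,0.5]]'
```

```text
t: 9.57
eef_pos: [0.5446, 0.102, 0.1361]
eef_rot: [[0.001, 0.008, 1.0], [0.006, 1.0, -0.008], [-1.0, 0.006, 0.001]]
force: [-0.0, -0.2, -1.1]
width: 0.581
t: 9.9
eef_pos: [0.5445, 0.102, 0.1349]
eef_rot: [[0.0, 0.008, 1.0], [0.006, 1.0, -0.008], [-1.0, 0.006, 0.0]]
force: [0.9, -0.1, -1.9]
width: 0.586
```

```bash
python3 -m inch '[[0,0,-0.3,0,0,0,0.5],[0,0,-0.6,0,0,0,0.5],[0,0,-1,0,0,0,0.5],[0,0,-1,0,0,0,0.5]]'; python3 -m inch '[[0,0,-0.2,0,0,0,0.5],[0,0,-0.4,0,0,0,0.5],[0,0,-0.7,0,0,0,0.5],[0,0,-0.7,0,0,0,0.5]]'
```

```text
t: 10.23
eef_pos: [0.5444, 0.102, 0.1338]
eef_rot: [[0.0, 0.008, 1.0], [0.006, 1.0, -0.008], [-1.0, 0.006, 0.0]]
force: [-0.9, -1.1, -2.1]
width: 0.58
t: 10.57
eef_pos: [0.5444, 0.102, 0.1331]
eef_rot: [[0.0, 0.007, 1.0], [0.006, 1.0, -0.008], [-1.0, 0.006, 0.0]]
force: [0.1, 0.3, -1.4]
width: 0.578
```

```bash
python3 -m inch '[[0,0,-0.2,0,0,0,0.5],[0,0,-0.4,0,0,0,0.5],[0,0,-0.6,0,0,0,0.5],[0,0,-0.6,0,0,0,0.5]]'; python3 -m inch '[[0,0,-0.2,0,0,0,0.5],[0,0,-0.4,0,0,0,0.5],[0,0,-0.6,0,0,0,0.5],[0,0,-0.6,0,0,0,0.5]]'
```

```text
t: 10.9
eef_pos: [0.5445, 0.102, 0.1327]
eef_rot: [[0.0, 0.007, 1.0], [0.006, 1.0, -0.007], [-1.0, 0.006, 0.0]]
force: [-1.3, 0.7, 0.3]
width: 0.579
t: 11.23
eef_pos: [0.5445, 0.102, 0.1326]
eef_rot: [[0.0, 0.007, 1.0], [0.006, 1.0, -0.007], [-1.0, 0.006, 0.0]]
force: [-3.6, -0.7, 5.0]
width: 0.582
```

Contact came at TCP z≈0.1327, seat about 9.6 mm above the rim, with no side load. I'll back off anticlockwise, rising 12 mm per turn with a light bias.

```bash
python3 -m inch '[[0,0,-0.2,0,0,6,0.5],[0,0,0,0,0,12,0.5],[0,0,0.2,0,0,18,0.5],[0,0,0.4,0,0,24,0.5],[0,0,0.6,0,0,30,0.5],[0,0,0.6,0,0,30,0.5]]'
```

```text
t: 11.73
eef_pos: [0.545, 0.1018, 0.1336]
eef_rot: [[-0.001, -0.497, 0.868], [0.005, 0.868, 0.497], [-1.0, 0.005, 0.001]]
force: [-1.3, -0.7, 2.6]
width: 0.581
```

```bash
python3 -m inch '[[0,0,-0.2,0,0,6,0.5],[0,0,0,0,0,12,0.5],[0,0,0.2,0,0,18,0.5],[0,0,0.4,0,0,24,0.5],[0,0,0.6,0,0,30,0.5],[0,0,0.8,0,0,36,0.5],[0,0,0.8,0,0,36,0.5]]'
python3 -m inch '[[0,0,-0.2,0,0,6,0.5],[0,0,0,0,0,12,0.5],[0,0,0.2,0,0,18,0.5],[0,0,0.4,0,0,24,0.5],[0,0,0.4,0,0,24,0.5]]'; python3 -c "
from workcell import env
o=env.observe();print(o['joint_positions'].round(1) if hasattr(o['joint_positions'],'round') else o['joint_positions'],o['force'],o['wrist_torque'])"
```

```text
t: 12.32
eef_pos: [0.5452, 0.1017, 0.1347]
eef_rot: [[-0.003, -0.912, 0.41], [0.003, 0.41, 0.912], [-1.0, 0.004, 0.001]]
force: [-2.5, 0.7, 3.4]
width: 0.583
t: 12.73
eef_pos: [0.5455, 0.1018, 0.1355]
eef_rot: [[-0.004, -1.0, 0.005], [0.001, 0.005, 1.0], [-1.0, 0.004, 0.001]]
force: [-1.8, -0.2, 4.4]
width: 0.584
[ -1.7  14.6  99.9   0.1  65.8 -91.5] [-1.83917818 -0.15359833  4.41684661] [0.06148802 0.16370339 0.08555234]
```

```bash
python3 -m inch '[[0,0,-0.2,0,0,6,0.5],[0,0,0,0,0,12,0.5],[0,0,0.2,0,0,18,0.5],[0,0,0.4,0,0,24,0.5],[0,0,0.6,0,0,30,0.5],[0,0,0.8,0,0,36,0.5],[0,0,0.8,0,0,36,0.5]]'
python3 -m inch '[[0,0,-0.3,0,0,5,0.5],[0,0,-0.1,0,0,10,0.5],[0,0,0.1,0,0,15,0.5],[0,0,0.1,0,0,15,0.5],[0,0,0.1,0,0,15,0.5]]'
```

```text
t: 13.32
eef_pos: [0.5457, 0.1021, 0.1366]
eef_rot: [[-0.003, -0.813, -0.582], [-0.001, -0.582, 0.813], [-1.0, 0.003, 0.001]]
force: [-0.9, 0.5, 3.9]
width: 0.583
t: 13.73
eef_pos: [0.546, 0.1022, 0.137]
eef_rot: [[-0.002, -0.641, -0.767], [-0.001, -0.767, 0.641], [-1.0, 0.002, 0.001]]
force: [-1.5, 0.9, 5.4]
width: 0.582
```

```bash
python3 -m inch '[[-0.3,0,-0.3,0,0,4,0.5],[-0.6,0,-0.2,0,0,8,0.5],[-0.9,0,0,0,0,12,0.5],[-0.9,0,0,0,0,12,0.5],[-0.9,0,0,0,0,12,0.5]]'
python3 -m inch '[[0,0,-0.4,0,0,4,0.5],[0,0,-0.2,0,0,8,0.5],[0,0,0,0,0,12,0.5],[0,0,0,0,0,12,0.5],[0,0,0,0,0,12,0.5]]'
```

```text
t: 14.15
eef_pos: [0.5454, 0.1022, 0.1371]
eef_rot: [[-0.001, -0.473, -0.881], [-0.002, -0.881, 0.473], [-1.0, 0.002, 0.0]]
force: [-0.3, -0.9, 3.9]
width: 0.581
t: 14.57
eef_pos: [0.5452, 0.102, 0.137]
eef_rot: [[-0.001, -0.284, -0.959], [-0.002, -0.959, 0.284], [-1.0, 0.002, 0.001]]
force: [-1.5, -0.6, 4.1]
width: 0.585
```

```bash
python3 -m inch '[[0,0,-0.5,0,0,3,0.5],[0,0,-0.5,0,0,6,0.5],[0,0,-0.5,0,0,9,0.5],[0,0,-0.5,0,0,9,0.5],[0,0,-0.5,0,0,9,0.5]]'; python3 -c "
from workcell import env
o=env.observe();print(o['joint_positions'].round(1),o['force'],o['wrist_torque'])"
```

```text
t: 14.98
eef_pos: [0.5445, 0.1021, 0.1356]
eef_rot: [[-0.003, -0.135, -0.991], [-0.002, -0.991, 0.135], [-1.0, 0.002, 0.002]]
force: [-1.2, 0.0, -0.7]
width: 0.582
[-1.600e+00  1.440e+01  1.000e+02 -1.000e-01  6.570e+01 -1.738e+02] [-1.18499872  0.01501362 -0.73203242] [ 0.07401537  0.07850924 -0.01151062]
```

It dropped: the force vanished and z is falling. Now I'll lower it to bear lightly in the thread start.

```bash
python3 -m inch '[[0,0,-0.5,0,0,1,0.5],[0,0,-1,0,0,1,0.5],[0,0,-1.5,0,0,1,0.5],[0,0,-2,0,0,1,0.5],[0,0,-2,0,0,1,0.5]]'; python3 -m inch '[[0,0,-0.4,0,0,0,0.5],[0,0,-0.8,0,0,0,0.5],[0,0,-0.8,0,0,0,0.5]]'; python3 -m inch '[[0,0,-0.3,0,0,0,0.5],[0,0,-0.6,0,0,0,0.5],[0,0,-0.6,0,0,0,0.5]]'
```

```text
t: 15.4
eef_pos: [0.5444, 0.1021, 0.1334]
eef_rot: [[-0.003, -0.118, -0.993], [-0.002, -0.993, 0.118], [-1.0, 0.002, 0.003]]
force: [0.0, 0.3, -1.1]
width: 0.586
t: 15.65
eef_pos: [0.5444, 0.1021, 0.1326]
eef_rot: [[-0.003, -0.118, -0.993], [-0.002, -0.993, 0.118], [-1.0, 0.002, 0.003]]
force: [-0.6, -0.0, -1.3]
width: 0.579
t: 15.9
eef_pos: [0.5445, 0.1022, 0.1324]
eef_rot: [[-0.003, -0.118, -0.993], [-0.002, -0.993, 0.118], [-1.0, 0.002, 0.003]]
force: [-2.3, 0.6, 1.9]
width: 0.581
```

```bash
python3 -m inch '[[0,0,-0.6,0,0,0,0.5],[0,0,-0.6,0,0,0,0.5],[0,0,-0.6,0,0,0,0.5],[0,0,-0.6,0,0,0,0.5],[0,0,-0.6,0,0,0,0.5]]'
```

```text
t: 16.32
eef_pos: [0.5445, 0.1023, 0.1323]
eef_rot: [[-0.003, -0.118, -0.993], [-0.002, -0.993, 0.118], [-1.0, 0.002, 0.002]]
force: [-3.1, 0.5, 5.3]
width: 0.58
```

```bash
python3 -m inch '[[0,0,-0.4,0,0,-6,0.5],[0,0,-0.6,0,0,-12,0.5],[0,0,-0.8,0,0,-18,0.5],[0,0,-1.0,0,0,-24,0.5],[0,0,-1.2,0,0,-30,0.5],[0,0,-1.2,0,0,-30,0.5]]'
```

```text
t: 16.82
eef_pos: [0.5446, 0.1022, 0.1313]
eef_rot: [[-0.003, -0.602, -0.798], [-0.0, -0.798, 0.602], [-1.0, 0.002, 0.002]]
force: [-0.7, -0.1, 2.5]
width: 0.579
```

```bash
python3 -m inch '[[0,0,-0.3,0,0,-6,0.5],[0,0,-0.5,0,0,-12,0.5],[0,0,-0.7,0,0,-18,0.5],[0,0,-0.9,0,0,-24,0.5],[0,0,-1.1,0,0,-30,0.5],[0,0,-1.3,0,0,-36,0.5],[0,0,-1.5,0,0,-42,0.5],[0,0,-1.5,0,0,-42,0.5]]'; python3 -m inch '[[0,0,-0.3,0,0,-6,0.5],[0,0,-0.5,0,0,-12,0.5],[0,0,-0.7,0,0,-18,0.5],[0,0,-0.9,0,0,-24,0.5],[0,0,-1.1,0,0,-30,0.5],[0,0,-1.3,0,0,-36,0.5],[0,0,-1.5,0,0,-42,0.5],[0,0,-1.5,0,0,-42,0.5]]'
```

```text
t: 17.48
eef_pos: [0.5447, 0.1024, 0.1299]
eef_rot: [[-0.002, -0.982, -0.19], [0.002, -0.19, 0.982], [-1.0, 0.002, 0.002]]
force: [-2.0, 0.4, 1.6]
width: 0.586
t: 18.15
eef_pos: [0.545, 0.1026, 0.1286]
eef_rot: [[0.0, -0.858, 0.514], [0.003, 0.514, 0.858], [-1.0, 0.001, 0.003]]
force: [-1.6, 0.6, 2.6]
width: 0.583
```

```bash
python3 -c "
from workcell import env
o=env.observe();print(o['joint_positions'].round(1),o['force'],o['wrist_torque'])"
```

```text
[ -1.7  14.9 100.3   0.2  64.7 -60.8] [-1.58384966  0.56400857  2.64234847] [0.2191383 0.0536007 0.0576136]
```

```bash
python3 -m inch '[[-0.2,-0.1,-0.3,0,0,-6,0.5],[-0.4,-0.2,-0.5,0,0,-12,0.5],[-0.4,-0.2,-0.7,0,0,-18,0.5],[-0.4,-0.2,-0.9,0,0,-24,0.5],[-0.4,-0.2,-1.1,0,0,-30,0.5],[-0.4,-0.2,-1.3,0,0,-36,0.5],[-0.4,-0.2,-1.5,0,0,-42,0.5],[-0.4,-0.2,-1.5,0,0,-42,0.5]]'; python3 -m inch '[[0,0,-0.3,0,0,-6,0.5],[0,0,-0.5,0,0,-12,0.5],[0,0,-0.7,0,0,-18,0.5],[0,0,-0.9,0,0,-24,0.5],[0,0,-1.1,0,0,-30,0.5],[0,0,-1.3,0,0,-36,0.5],[0,0,-1.5,0,0,-42,0.5],[0,0,-1.5,0,0,-42,0.5]]'
```

```text
t: 18.82
eef_pos: [0.545, 0.1024, 0.1272]
eef_rot: [[0.004, -0.296, 0.955], [0.002, 0.955, 0.296], [-1.0, 0.001, 0.004]]
force: [-0.1, 0.3, 1.4]
width: 0.587
t: 19.48
eef_pos: [0.5455, 0.1022, 0.1259]
eef_rot: [[0.005, 0.416, 0.91], [-0.001, 0.91, -0.416], [-1.0, 0.001, 0.005]]
force: [-0.3, -0.0, 0.4]
width: 0.582
```

```bash
python3 -c "
from workcell import env
o=env.observe();print(o['joint_positions'].round(1),o['force'],o['wrist_torque'])"
```

```text
[-1.600e+00  1.500e+01  1.005e+02 -1.000e-01  6.410e+01  2.300e+01] [-0.26144541 -0.01960797  0.42082354] [-0.04399736 -0.15927783 -0.03854135]
```

```bash
python3 -m inch '[[-0.2,0,-0.4,0,0.1,-6,0.5],[-0.4,0,-0.6,0,0.2,-12,0.5],[-0.4,0,-0.8,0,0.2,-18,0.5],[-0.4,0,-1.0,0,0.2,-24,0.5],[-0.4,0,-1.2,0,0.2,-30,0.5],[-0.4,0,-1.4,0,0.2,-36,0.5],[-0.4,0,-1.6,0,0.2,-42,0.5],[-0.4,0,-1.6,0,0.2,-42,0.5]]'; python3 -m inch '[[0,0,-0.3,0,0,-6,0.5],[0,0,-0.5,0,0,-12,0.5],[0,0,-0.7,0,0,-18,0.5],[0,0,-0.9,0,0,-24,0.5],[0,0,-0.9,0,0,-24,0.5]]'
```

```text
t: 20.15
eef_pos: [0.5456, 0.1021, 0.1245]
eef_rot: [[0.001, 0.916, 0.402], [-0.003, 0.402, -0.916], [-1.0, -0.001, 0.003]]
force: [0.3, -1.1, 1.7]
width: 0.583
t: 20.57
eef_pos: [0.5455, 0.102, 0.1237]
eef_rot: [[-0.001, 1.0, 0.0], [-0.003, 0.0, -1.0], [-1.0, -0.001, 0.003]]
force: [-0.5, -0.4, 2.9]
width: 0.581
```

```bash
python3 -c "
from workcell import env
o=env.observe();print(o['joint_positions'].round(1),o['force'],o['wrist_torque'])"
```

```text
[ -1.5  15.4 100.3  -0.2  64.3  88.5] [-0.47396059 -0.41823643  2.89844729] [ 0.08231372  0.14002193 -0.01261271]
```

```bash
python3 -m inch '[[0,0,-0.3,0,0,-6,0.5],[0,0,-0.5,0,0,-12,0.5],[0,0,-0.7,0,0,-18,0.5],[0,0,-0.7,0,0,-18,0.5]]'; python3 -c "
from workcell import env
o=env.observe();print(o['joint_positions'].round(1),o['force'],o['wrist_torque'])"; python3 -m inch '[[0,0,-0.3,0,0,-5,0.5],[0,0,-0.4,0,0,-10,0.5],[0,0,-0.4,0,0,-14,0.5],[0,0,-0.4,0,0,-14,0.5]]'; python3 -c "
from workcell import env
o=env.observe();print(o['joint_positions'].round(1),o['force'],o['wrist_torque'])"
```

```text
t: 20.9
eef_pos: [0.5453, 0.102, 0.1231]
eef_rot: [[-0.002, 0.953, -0.304], [-0.003, -0.304, -0.953], [-1.0, -0.001, 0.004]]
force: [-1.8, 0.1, 3.6]
width: 0.586
[ -1.6  15.5 100.3  -0.2  64.3 106.2] [-1.84536751  0.09164416  3.63984607] [ 0.03630659  0.30883443 -0.01122963]
t: 21.23
eef_pos: [0.5453, 0.102, 0.123]
eef_rot: [[-0.003, 0.855, -0.519], [-0.003, -0.519, -0.855], [-1.0, -0.001, 0.004]]
force: [-2.0, 1.4, 5.8]
width: 0.585
[ -1.6  15.5 100.3  -0.2  64.3 119.8] [-1.99240794  1.39397889  5.78199462] [ 0.02115495  0.39882942 -0.11773325]
```

```bash
python3 -m inch '[[0,0,-0.2,0,0,-5,0.5],[0,0,-0.2,0,0,-10,0.5],[0,0,-0.2,0,0,-14,0.5],[0,0,-0.2,0,0,-14,0.5]]'; python3 -c "
from workcell import env
o=env.observe();print(o['joint_positions'].round(1),o['force'],o['wrist_torque'])"; python3 -m inch '[[0,0,-0.1,0,0,-3,0.5],[0,0,-0.1,0,0,-6,0.5],[0,0,-0.1,0,0,-6,0.5]]'; python3 -c "
from workcell import env
o=env.observe();print(o['joint_positions'].round(1),o['force'],o['wrist_torque'])"
```

```text
t: 21.57
eef_pos: [0.5452, 0.1018, 0.123]
eef_rot: [[-0.004, 0.708, -0.706], [-0.002, -0.706, -0.708], [-1.0, -0.001, 0.004]]
force: [-0.9, 0.1, 3.9]
width: 0.583
[ -1.6  15.5 100.3  -0.2  64.4 133.4] [-0.86965735  0.14192861  3.86870431] [-0.1979411   0.47752551 -0.09164596]
t: 21.82
eef_pos: [0.5451, 0.1015, 0.1229]
eef_rot: [[-0.004, 0.636, -0.772], [-0.003, -0.772, -0.636], [-1.0, -0.001, 0.005]]
force: [-1.2, -0.1, 4.2]
width: 0.582
[ -1.6  15.6 100.3  -0.2  64.4 139. ] [-1.19867965 -0.14437189  4.2253698 ] [-0.31973032  0.5449606  -0.00893689]
```

```bash
for i in 1 2; do python3 -m inch '[[0,0,0,0,0,-3,0.5],[0,0,0,0,0,-6,0.5],[0,0,0,0,0,-6,0.5]]'; python3 -c "
from workcell import env
o=env.observe();print(o['joint_positions'].round(1),o['wrist_torque'])"; done
```

```text
t: 22.07
eef_pos: [0.5446, 0.1014, 0.1228]
eef_rot: [[-0.006, 0.556, -0.831], [-0.002, -0.831, -0.556], [-1.0, -0.001, 0.006]]
force: [-2.7, -0.3, 5.7]
width: 0.581
[ -1.6  15.6 100.3  -0.2  64.5 144.6] [-0.29008727  0.77899945  0.13795822]
t: 22.32
eef_pos: [0.5442, 0.1014, 0.1228]
eef_rot: [[-0.007, 0.472, -0.881], [-0.002, -0.881, -0.472], [-1.0, -0.001, 0.007]]
force: [-1.7, 0.5, 4.8]
width: 0.585
[ -1.6  15.6 100.3  -0.2  64.5 150.2] [-0.13179697  0.82344538  0.82913284]
```

The moment climbed to 0.83 N m, which is hand-tight. Letting go.

```bash
python3 -m inch '[[0,0,0,0,0,0,1],[0,0,0,0,0,0,1],[0,0,0,0,0,0,1],[0,0,0,0,0,0,1],[0,0,0,0,0,0,1],[0,0,0,0,0,0,1]]'; python3 -m inch '[[0,0,8,0,0,0,1],[0,0,20,0,0,0,1],[0,0,40,0,0,0,1],[0,0,70,0,0,0,1],[0,0,100,0,0,0,1],[0,-30,130,0,0,0,1],[0,-60,140,0,0,0,1],[0,-95,140,0,0,0,1],[0,-130,140,0,0,0,1],[0,-160,140,0,0,0,1],[0,-160,140,0,0,0,1],[0,-160,140,0,0,0,1]]'
python3 - <<'E'
from workcell import read_camera,env
from h import *
for n in("side","top"):
    c=read_camera(n);np.savez(n+"4.npz",**c)
    cu,cv=(333,320) if n=="side" else (190,264)
    cv2.imwrite(f"pics/{n}4.png",cv2.resize(c["image"][cv-65:cv+65,cu-65:cu+65,::-1],(400,400),interpolation=cv2.INTER_CUBIC))
    P=cloud(c);im=c["image"].astype(int);v,u=np.mgrid[:480,:640]
    w=(im.min(-1)>80)&(im.max(-1)-im.min(-1)<45)&(np.hypot(u-cu,v-cv)<45)
    for lo,hi in((.110,.122),(.142,.154)):
        m=w&(P[...,2]>lo)&(P[...,2]<hi)
        if m.sum()<30: continue
        zz=np.median(P[m][:,2]);Q=P[m];Q=Q[abs(Q[:,2]-zz)<.0025]
        t=np.linalg.lstsq(np.c_[Q[:,:2]-Q[:,:2].mean(0),np.ones(len(Q))],Q[:,2],rcond=None)[0]
        k=max(cv2.findContours((m&(abs(P[...,2]-zz)<.0025)).astype(np.uint8),cv2.RETR_EXTERNAL,cv2.CHAIN_APPROX_NONE)[0],key=cv2.contourArea)
        W=np.array([plane(c,a,b,zz) for a,b in cv2.convexHull(k)[:,0]]);print(n,zz.round(4),[q.round(4) for q in circ(W[:,:2])],"tilt",np.degrees(t[:2]).round(2))
cv2.imwrite("pics/c4.png",cv2.hconcat([cv2.imread(f"pics/{n}4.png") for n in("side","top")]))
E
```

```text
t: 22.82
eef_pos: [0.5442, 0.1014, 0.1227]
eef_rot: [[-0.007, 0.473, -0.881], [-0.002, -0.881, -0.473], [-1.0, -0.001, 0.007]]
force: [-0.6, -0.4, -0.1]
width: 0.995
t: 23.82
eef_pos: [0.5444, -0.0601, 0.2639]
eef_rot: [[-0.006, 0.47, -0.883], [-0.003, -0.883, -0.47], [-1.0, -0.0, 0.006]]
force: [-0.6, -0.3, 0.2]
width: 0.997
side 0.1159 [array([0.545 , 0.1047]), np.float64(0.0417)] tilt [-0.1  -0.17]
side 0.1483 [array([0.5448, 0.1043]), np.float64(0.0257)] tilt [ 0.13 -0.59]
top 0.1157 [array([0.5301, 0.1047]), np.float64(0.0278)] tilt [-0.82  0.39]
```

View pics/c4.png

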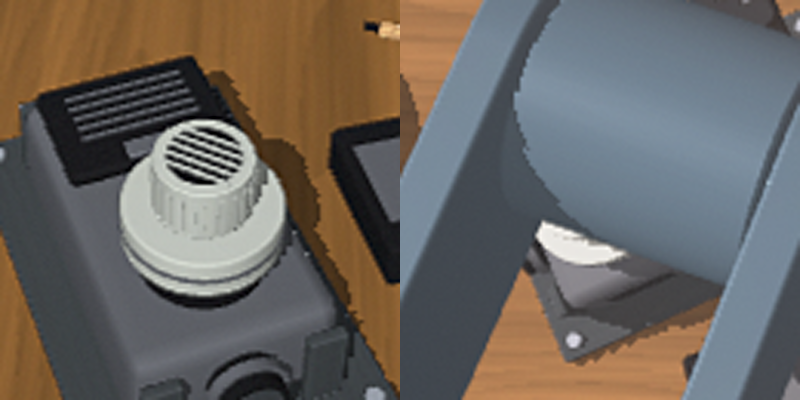

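The side view shows the filter seated square on the collar (centre ≈(333,320) in the full image), with the gripper clear. Its drum top is at 115.9 mm, against 116 expected, and it is centred within about 0.5 mm. Handing in.

```bash
python3 -c "
from workcell import env
print(env.finish_job())"
```

```text
the job is handed in; nothing more can be done
None
```

The middle-sized filter is screwed home in the blower port, nipped up hand-tight and released, and the job is handed in. It took about 24 s of the 72 s allowed.

- **Fitting:** I gripped the filter twice, 90° apart, to centre it in the jaws. I set it on the port at about 5 N and backed it off about 170° anticlockwise until it dropped. It then went about 280° clockwise to the rim and roughly 40° more, until the moment reached 0.83 N m.
- **Last checks (side camera):**
  - Drum top at 115.9 mm, against 116 mm expected when home.
  - Centre within about 0.5 mm of the port as seen by the same camera.
  - Tilt under 0.6°.
  - Gripper well clear.

**What disagreed or went unchecked**
- The two cameras differed by about 3 mm in y. I settled it from where the grip closed on the filter and by comparing filter and port in the same camera.
- The drop at the thread start measured about 4.7 mm instead of 6 mm, because the crest read flat at about 14 mm above the rim.
- The top camera could not check the final fit because the arm covered it.
- The seating force after release was not measured directly.
- I did not measure the other objects again at the end, though nothing went near them.

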